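Hang a second caddy on the kitchen rail

TASK

First slide the caddy that already hangs on the rail along until it is fully home against the tall end post, to make room. Then hook the caddy that stands on the table over the open stretch of the rail, slide it along under the keeper bar until its wooden tab is in line with the clip on that bar, and let go so that both hang freely. Leave the coffee press, the jam jar and the pepper shaker where they stand.

Things in the scene. Friction and masses are not known exactly. Their poses are not given: they have to be found in the camera images.
- rack: fixed steel rail rack, turned at the start. Origin on the table under the middle of the rail; x away from the robot, y along the rail, z up. Round rail, diameter 12 mm, axis x = 0, z = 139 (top 145), y = -262 to +250. Feet 90 (x) x 22 x 12 mm and posts 18 mm square at y = -250 (low, to rail height) and y = +250 (tall, to z = 176). Thin rear stretcher rod at x = 36, z = 8
- open_stretch (a point): top of the rail at the middle of its open stretch (rack y = -130); only here, from rack y = -241 to -20, can a hook be put on; axes as the rack's
- keeper_tip (a point): free end of the keeper bar, at (4, -20, 166) mm of the rack, flared up a little. The keeper is a 6 mm rod 14 mm above the rail's top (underside z = 159, top 165 mm) at rack x = 4, running on to the tall post; a hook slides between it and the rail and cannot be lifted off there; axes as the rack's
- end_stop (a point): where the rail meets the inner face of the tall post (rack y = +241); axes as the rack's
- clip: black plastic clip, 12 x 8 x 7 mm with a 33 mm long, 5 mm wide flag pointing to the rear, fixed on the keeper bar somewhere between y = +40 and +100 of the rack: the mark. Origin on the keeper bar's axis at its middle; axes as the rack's
- new_caddy: metal hanging caddy standing on the table, about 0.25 kg. Origin under its basket; x points to the open side of its hook, y across, z up. Open basket 56 (x = -24 to +32) x 60 (y) x 45 mm high. From its front wall a neck rises: x = -24 up to z = 60, slanting to x = -11 at z = 84, then straight up to the hook. Hung, its origin is under the rail axis at z = 45 mm over the table
- new_caddy_hook (a point): seat of the hook, mid-underside of its crown, at (0, 0, 100) mm of the caddy; rests on the rail's top. Smooth hook (low friction on the rail), 52 mm wide (y), 18 inside (x = -9 to +9), crown 5 thick, lip at x = 9 to 13 reaching down to z = 84 at the open (+x) side. The rail passes in between basket rim (z = 45) and lip (84), then the caddy is lowered 16 mm; axes as the caddy's
- new_caddy_tab (a point): middle of new_caddy's upright wooden grip tab, 10 (x) x 26 (y) mm, z = 104 to 161, at (-11.5, 0, 140) mm of the caddy; axes as the caddy's
- old_caddy: caddy already hanging on the rail under the keeper bar. Same as new_caddy in all sizes (60 mm wide in y), but its basket is only 30 mm high: underside at z = 15, rim z = 45, and the origin lies 15 mm below the underside. Home: its basket side against the tall post, origin at y = +211 of the rack
- old_caddy_tab (a point): middle of old_caddy's wooden grip tab, same as the new one's, at (-11.5, 0, 140) mm of the caddy; axes as the caddy's
- french_press: glass and steel coffee press, 99 x 140 x 195 mm (handle at -y, body axis at y = +20), loose, origin under it; to be left alone
- jam_jar: jam jar, 68 mm diameter, 84 mm high, loose, origin under its centre; to be left alone
- pepper_shaker: pepper shaker, 44 mm diameter, 90 mm high, loose, origin under its centre; to be left alone
There are look-alikes about, which are no part of the job. What is shaped like the old_caddy but green is not meant.

How it is judged:
By the outcome, as a careful person would: the job done as asked, in the order asked, and still so for the second after the job is handed in, with the robot touching nothing.
It also fails if it takes over 54 s, if anything falls off the work surface, if the arm or the gripper's body presses on something with over 40 N, if the wrist force passes 120 N, or if a joint passes its speed limit or range.

ROBOT

A 6-joint arm with a two-finger parallel gripper is mounted at the origin on the work surface; the furniture and walls round the work are solid. World frame = base frame: x ahead of the robot, y to its left, z up, the work surface at z = 0. Lengths are in m, angles in rad, forces in N, time in s.
With the tool pointing down it reaches from about 0.25 to 0.725 m from the base axis. Payload 9.7 kg.
Tool frame: the origin (TCP) lies on the centre line of the jaws, within the pads' length; the fingertips stand ctrl.finger_overhang ahead of it and the grasp point (between the pads) lies 8 mm behind it (ctrl.finger_overhang is the distance from the TCP to the fingertips, in m); z points along the fingers, y is the line along which they close (so a half turn about z gives the same grasp; the last joint's range is limited). The gripper opens to 85 mm and grips with 20 to 120 N. Pads are 22 mm wide; open, the fingers measure 114 mm over their backs; the gripper's body (76 mm by 85 mm) begins 54 mm behind the grasp point. The pads swing forward as they close: fully open they stand 13 mm farther back than shut.
Start: joints at [-1.291, 0.087, 0.176, 1.66, 0, 1.571], TCP at [0.152, -0.529, 0.242] pointing down, gripper open.
Joint ranges: [-3.13, 3.13], [-0.85, 1.81], [-1.15, 1.24], [-2.2, 2.28], [-1.44, 1.52], [-3.14, 3.14]. Speed limits (rad/s): [2.22, 2.22, 2.57, 3.14, 3.14, 3.14].

INTERFACE

Orientations are given as a unit quaternion [x, y, z, w].
In Python, from rig import ctrl gives the robot as it stands.
- The arm moves only by the shell command python3 -m handwheel 'ROWS'. ROWS is JSON, a list of rows, each an object of numbers: "tx", "ty", "tz": the shift along the world's x, y, z as a fraction of full scale; "wx", "wy", "wz": the turn, a rotation vector about the world's x, y, z as a fraction of full scale; "grip": the closure, from 0 (fully open) to 1 (shut). In form: [{"tx": .., "ty": .., "tz": .., "wx": .., "wy": .., "wz": .., "grip": ..}, ...]. A call has 1 to 20 rows; each row shifts and turns the commanded pose from where the row before left it; what a row does not reach is not made up. Full scale, the value 1, is 20 mm for a shift and 8 degrees for a turn. A row lasts 1/8 s, in which the tool goes at most 62.5 mm and 10.7 degrees, less where a joint would pass 70% of its speed; a pose out of reach is approached as far as the arm can. A call with a number of a shift or a turn outside -1 to 1 is refused whole. A call with a gripper value outside its range is refused whole. The fingers move at their own pace and stop on an object; the grip force is fixed at half the most. Time passes only in rows, so rows that do not move let the fingers close. It gives the time, the measured TCP pose, the force, the opening and the grip force at its end, in the units of the state.
- ctrl.get_obs(): the state, without advancing time (a new reading comes with each control period).
- ctrl.read_camera(name): name is "side" or "top" or "wrist"; returns a dict with "image" (480x640x3 uint8, red, green, blue), "fx", "fy", "cx", "cy" (pixels), "k1" (the pictures are not rectified: a ray, as slopes to the right and down, at radius r is drawn at 1 + k1 r^2 times it, then the intrinsics apply), "R" (3x3) and "t" (3): a world point X has camera coordinates R X + t. Camera axes: x right, y down, z forward; pixel columns grow to the right and rows downward; lengths in m; the calibration is good to about 2 mm. A picture is of the moment at which its call begins. There is no depth.
- ctrl.job_done(): hands the job in; it is judged then, once.
The state is a dict: "t": time; "joints": joint angles; "qd": joint speeds; "effort": joint torques, N m; "tcp_pos": TCP position; "orientation": TCP orientation; "wrist_force": force on the tool from outside, world axes, zero at the start; "ft_torque": the same for the moment, N m; "finger_gap": finger opening in m; "finger_force": force on a finger pad.
Only numpy, scipy, OpenCV 4.12 (cv2) and the standard library are available. Lean on these libraries where they do the work, as an engineer would, in place of code of your own. Each camera call takes 0.05 s, during which the arm holds its last target. There are 200 camera calls.

## Working session

There is one attempt and no reset: what is moved stays moved. The work goes in short steps, Python scripts to look and compute and a shell command to move; the robot and the scene stay as the last step left them, time stands still between calls to the robot, and variables do not carry over. Pictures are saved under pics/ and viewed, at most 10 in all, crops included, and the job is handed in when it is done.

```bash
ls; mkdir -p pics
python3 - <<'E'
from rig import ctrl
import cv2,numpy as np
for n in ("top","side"):
    c=ctrl.read_camera(n); cv2.imwrite(f"pics/{n}0.png",c["image"][:,:,::-1])
    print(n,{k:np.round(c[k],4).tolist() for k in c if k!="image"})
o=ctrl.get_obs(); print(o); print(ctrl.finger_overhang)
E
```

```text
pics
top {'fx': 445.4785, 'fy': 445.4785, 'cx': 323.1753, 'cy': 240.4196, 'k1': -0.1069, 'R': [[-0.0259, -0.9993, -0.0258], [-0.9935, 0.0286, -0.1103], [0.111, 0.0228, -0.9936]], 't': [-0.0128, 0.5168, 0.975]}
side {'fx': 524.2559, 'fy': 524.2559, 'cx': 323.5785, 'cy': 244.8906, 'k1': -0.1203, 'R': [[-0.9718, -0.236, -0.003], [-0.1297, 0.5446, -0.8286], [0.1972, -0.8048, -0.5598]], 't': [0.4632, 0.1845, 1.2014]}
{'t': 0.1, 'joints': array([-1.29101516e+00,  8.74582546e-02,  1.75212794e-01,  1.65977919e+00,
        2.39000788e-05,  1.57078020e+00]), 'qd': array([-0.00011798,  0.0002868 ,  0.00116221, -0.00019621, -0.00097638,
        0.00082678]), 'effort': array([ 1.71218337e-03, -5.21561623e+01,  4.65654445e+01,  1.60227797e-02,
        4.35744948e-05, -1.32918862e-05]), 'tcp_pos': array([ 0.15183662, -0.52843931,  0.24162441]), 'orientation': array([ 9.90229949e-01,  1.39442716e-01, -7.37971638e-05, -6.09828168e-04]), 'wrist_force': array([-0.19183967,  0.41367898, -0.45545554]), 'ft_torque': array([-0.01002352,  0.02163601,  0.01107496]), 'finger_force': 0.0, 'finger_gap': 0.08542131831488776}
0.011
```

View pics/top0.png

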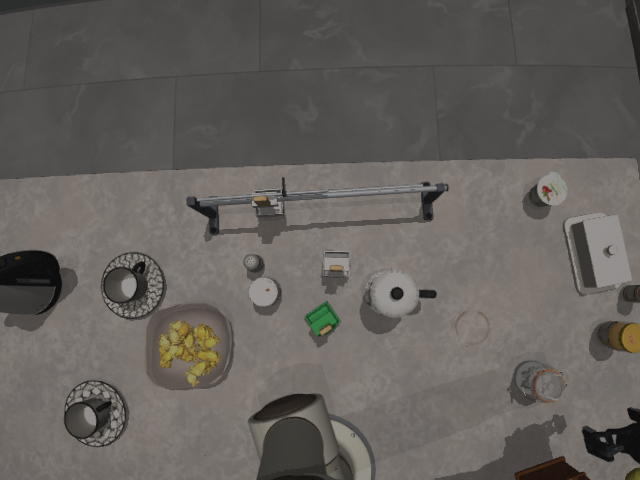

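View pics/side0.png

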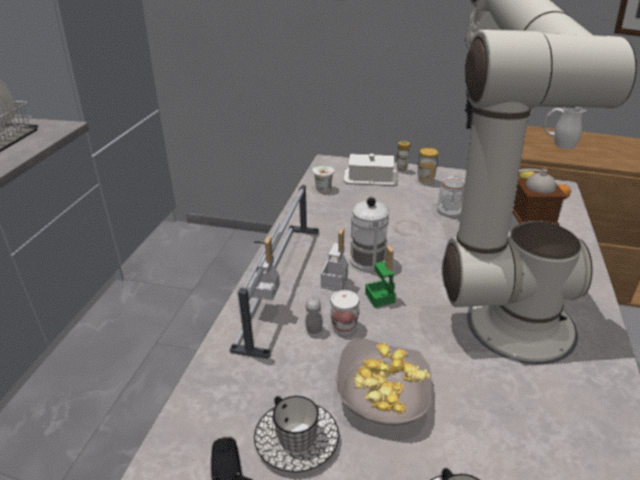

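The top view shows the rack from its tall post at (192,203) to its low post at (445,187). The old caddy's tab is at (261,200), the clip flag at (284,187), the new caddy at (336,265), the press at (395,292), the shaker at (253,262) and the jar at (263,292). The green look-alike is at (322,318). I'll zoom in to get accurate pixels.

Run:
```python
import cv2
a=cv2.imread("pics/top0.png")[170:310,180:450]; 
cv2.imwrite("pics/topc.png",cv2.resize(a[:,:],None,fx=2.95,fy=2.95,interpolation=cv2.INTER_CUBIC))
b=cv2.imread("pics/side0.png")[170:370,220:420]
cv2.imwrite("pics/sidec.png",cv2.resize(b,None,fx=3,fy=3,interpolation=cv2.INTER_CUBIC))
```

```text
(no output)
```

View pics/topc.png

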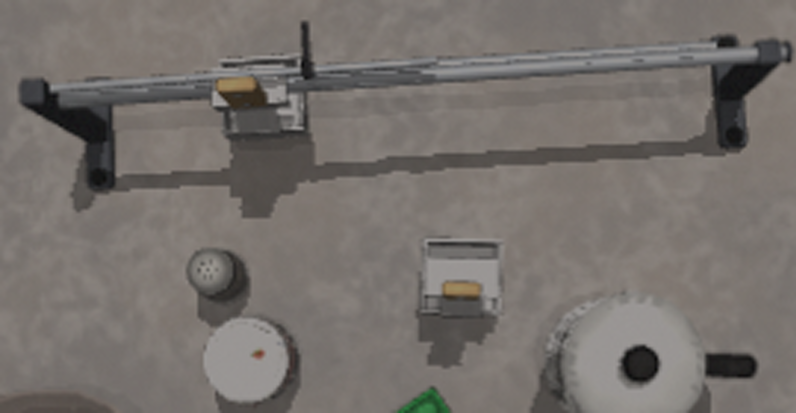

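View pics/sidec.png

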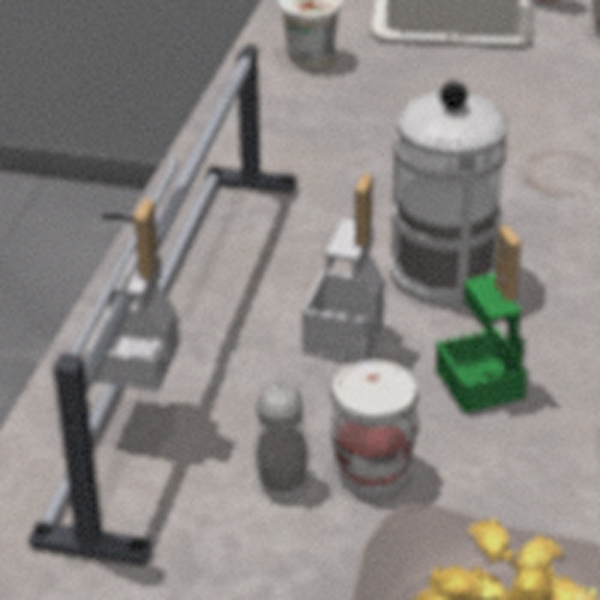

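The crops give these pixels. Top crop: tall post top (35,91), low post top (772,50), clip flag from (307,75) to (303,22), old tab top (237,86), new tab top (461,288). Side crop: tall post top (70,368), low post top (250,55), old tab top (147,205), new tab top (365,180).

```bash
cat > h.py <<'E'
from rig import ctrl
import numpy as np, cv2
from scipy.optimize import least_squares
def cam(n):
    c=ctrl.read_camera(n); return c
def K(c): return np.array([[c["fx"],0,c["cx"]],[0,c["fy"],c["cy"]],[0,0,1.]])
def proj(c,X):
    return cv2.projectPoints(np.atleast_2d(X).astype(float),cv2.Rodrigues(c["R"])[0],c["t"],K(c),np.array([c["k1"],0,0,0,0]))[0][:,0]
def onz(c,uv,z):
    p=cv2.undistortPoints(np.array([[uv]],float),K(c),np.array([c["k1"],0,0,0,0]))[0,0]
    d=c["R"].T@np.r_[p,1]; o=-c["R"].T@c["t"]; return o+d*(z-o[2])/d[2]
def T(p): return (180+p[0]/2.95,170+p[1]/2.95)
def S(p): return (220+p[0]/3,170+p[1]/3)
def tri(cs,uvs):
    return least_squares(lambda X:np.r_[tuple((proj(c,X)[0]-u) for c,u in zip(cs,uvs))],[.5,0,.1])
E
python3 - <<'E'
from h import *
t,s=cam("top"),cam("side")
r=lambda x:np.round(np.array(x)*1000,1)
for n,a,b,z in (("tall",(35,91),(70,368),.176),("low",(772,50),(250,55),.145),("oldtop",(237,86),(147,205),.206),("newtop",(461,288),(365,180),.161)):
    q=tri((t,s),(T(a),S(b))); print(n,r(onz(t,T(a),z)),r(onz(s,S(b),z)),"tri",r(q.x),np.round(q.fun,1))
for p in ((307,75),(303,22)): print("clip",r(onz(t,T(p),.162)))
print("clip side flag end",r(onz(s,S((105,216)),.162)))
for n,p,z in (("jar",(247,360),.084),("shaker",(212,270),.09),("press",(640,363),.19)): print(n,r(onz(t,T(p),z)))
for n,p,z in (("nbL",(423,300),.045),("nbR",(500,300),.045),("nrearL",(425,240),.045),("nrearR",(502,242),.045),("obRearL",(222,60),.045),("obFrontL",(232,135),.045),("obFrontR",(303,132),.045),("green",(425,395),.045)): print(n,r(onz(t,T(p),z)))
E
```

```text
tall [585.8 226.8 176. ] [580.1 239.2 176. ] tri [586.2 229.2 167.4] [ 0.2  0.7 -0.7 -0.2]
low [ 605.  -271.9  145. ] [ 597.9 -263.6  145. ] tri [ 604.4 -273.5  139.7] [ 0.2  0.9 -1.2 -0.2]
oldtop [578.   85.3 206. ] [576.5  85.8 206. ] tri [577.5  85.2 205.6] [ 0.1  0.3 -0.4 -0.1]
newtop [447.7 -54.  161. ] [444.9 -52.7 161. ] tri [446.7 -54.2 160. ] [ 0.1  0.5 -0.6 -0. ]
clip [593.3  45.1 162. ]
clip [629.9  47.3 162. ]
clip side flag end [626.9  44.8 162. ]
jar [403.9 100.3  84. ]
shaker [468.8 123.8  90. ]
press [ 395.6 -165.5  190. ]
nbL [445.2 -26.   45. ]
nbR [443.7 -83.3  45. ]
nrearL [490.1 -28.7  45. ]
nrearR [486.9 -86.2  45. ]
obRearL [632.7 123.3  45. ]
obFrontL [574.2 116.   45. ]
obFrontR [574.8  61.7  45. ]
green [374.9 -25.7  45. ]
```

Both cameras agree with the stated sizes: the post spacing comes out at 499 mm, and the tab heights check. Rack yaw is about +2.2° with its origin at (595.5,-22.5). The old caddy is at rack y ≈ 108 and the clip at y ≈ 68. I'll grip the tabs across y, with the tool yaw at 92.2°.

```bash
python3 -m handwheel '[{"tx":0.66,"ty":0.96,"tz":0.5,"wz":0.98,"grip":0},{"tx":0.66,"ty":0.96,"tz":0.5,"wz":0.98,"grip":0},{"tx":0.66,"ty":0.96,"tz":0.5,"wz":0.98,"grip":0},{"tx":0.66,"ty":0.96,"tz":0.5,"wz":0.98,"grip":0},{"tx":0.66,"ty":0.96,"wz":0.98,"grip":0},{"tx":0.66,"ty":0.96,"wz":0.98,"grip":0},{"tx":0.66,"ty":0.96,"wz":0.98,"grip":0},{"tx":0.66,"ty":0.96,"wz":0.98,"grip":0},{"tx":0.66,"ty":0.96,"wz":0.98,"grip":0},{"tx":0.66,"ty":0.96,"wz":0.98,"grip":0},{"tx":0.66,"ty":0.96,"wz":0.98,"grip":0},{"tx":0.66,"ty":0.96,"wz":0.98,"grip":0},{"tx":0.66,"ty":0.96,"wz":0.98,"grip":0},{"tx":0.66,"ty":0.96,"wz":0.98,"grip":0},{"tx":0.66,"ty":0.96,"wz":0.98,"grip":0},{"tx":0.66,"ty":0.96,"wz":0.98,"grip":0},{"tx":0.66,"ty":0.96,"wz":0.98,"grip":0},{"tx":0.66,"ty":0.96,"wz":0.98,"grip":0},{"tx":0.66,"ty":0.96,"wz":0.98,"grip":0},{"tx":0.66,"ty":0.96,"wz":0.98,"grip":0}]'
python3 -m handwheel '[{"tx":0.66,"ty":0.96,"wz":0.98,"grip":0},{"tx":0.66,"ty":0.96,"wz":0.2,"grip":0},{"tx":0.66,"ty":0.96,"grip":0},{"tx":0.66,"ty":0.96,"grip":0},{"tx":0.66,"ty":0.96,"grip":0},{"tx":0.66,"ty":0.96,"grip":0},{"tx":0.66,"ty":0.96,"grip":0},{"tx":0.5,"ty":0.8,"grip":0},{"grip":0},{"grip":0}]'
cat >> h.py <<'E'
O=np.array([595.5,-22.5]); A=np.deg2rad(2.2)
def rk(p): # world mm -> rack mm
    d=np.array(p)[:2]-O; return np.array([d[0]*np.cos(A)+d[1]*np.sin(A),-d[0]*np.sin(A)+d[1]*np.cos(A)])
def wd(p): return O+np.array([p[0]*np.cos(A)-p[1]*np.sin(A),p[0]*np.sin(A)+p[1]*np.cos(A)])
def st():
    from scipy.spatial.transform import Rotation as Q
    o=ctrl.get_obs(); p=o["tcp_pos"]*1000; M=Q.from_quat(o["orientation"]).as_matrix()
    print("t",round(o["t"],2),"tcp",p.round(1),"rack",rk(p).round(1),"yaw_y",np.degrees(np.arctan2(M[1,1],M[0,1])).round(1),"z",M[:,2].round(3),"F",o["wrist_force"].round(1),"gap",round(o["finger_gap"]*1000,1),round(o["finger_force"],1),"j",o["joints"].round(2))
E
python3 - <<'E'
from h import *
st(); c=cam("wrist"); cv2.imwrite("pics/w1.png",c["image"][:,:,::-1])
print(proj(c,np.array([[.578,.0853,.206],[.5933,.0451,.162],[.5858,.2268,.176]])))
E
```

```text
t 0.2 tcp [ 151.8 -528.5  241.8] rack [-462.8 -488.6] yaw_y -74.0 z [-0.     0.001 -1.   ] F [ 0.  -0.3  0. ] gap 85.1 0.0 j [-1.29  0.09  0.18  1.66  0.    1.57]
[[3175819.96902902 3569835.42913407]
 [  28360.25084517   35981.81652773]
 [ 481134.98165292  463537.66494483]]schema error: expected keys tx, ty, tz, wx, wy, wz, grip
schema error: expected keys tx, ty, tz, wx, wy, wz, grip
```

View pics/w1.png

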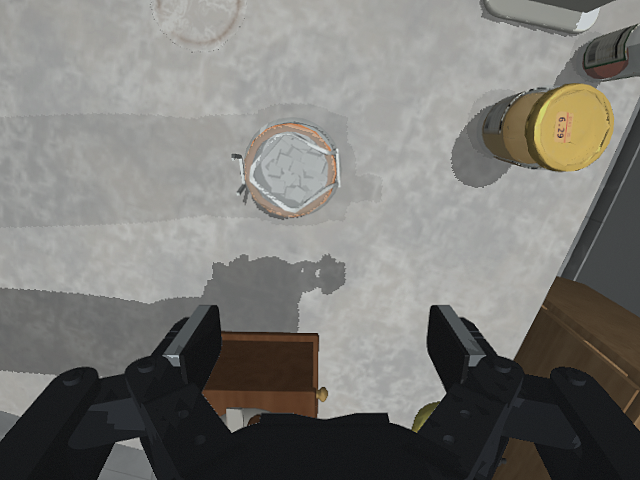

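The picture shows the untouched start view: the rows were refused because every key is required. I'll resend them in full.

```bash
python3 -m handwheel '[{"tx":0.66,"ty":0.96,"tz":0.5,"wx":0,"wy":0,"wz":0.98,"grip":0},{"tx":0.66,"ty":0.96,"tz":0.5,"wx":0,"wy":0,"wz":0.98,"grip":0},{"tx":0.66,"ty":0.96,"tz":0.5,"wx":0,"wy":0,"wz":0.98,"grip":0},{"tx":0.66,"ty":0.96,"tz":0.5,"wx":0,"wy":0,"wz":0.98,"grip":0},{"tx":0.66,"ty":0.96,"tz":0,"wx":0,"wy":0,"wz":0.98,"grip":0},{"tx":0.66,"ty":0.96,"tz":0,"wx":0,"wy":0,"wz":0.98,"grip":0},{"tx":0.66,"ty":0.96,"tz":0,"wx":0,"wy":0,"wz":0.98,"grip":0},{"tx":0.66,"ty":0.96,"tz":0,"wx":0,"wy":0,"wz":0.98,"grip":0},{"tx":0.66,"ty":0.96,"tz":0,"wx":0,"wy":0,"wz":0.98,"grip":0},{"tx":0.66,"ty":0.96,"tz":0,"wx":0,"wy":0,"wz":0.98,"grip":0},{"tx":0.66,"ty":0.96,"tz":0,"wx":0,"wy":0,"wz":0.98,"grip":0},{"tx":0.66,"ty":0.96,"tz":0,"wx":0,"wy":0,"wz":0.98,"grip":0},{"tx":0.66,"ty":0.96,"tz":0,"wx":0,"wy":0,"wz":0.98,"grip":0},{"tx":0.66,"ty":0.96,"tz":0,"wx":0,"wy":0,"wz":0.98,"grip":0},{"tx":0.66,"ty":0.96,"tz":0,"wx":0,"wy":0,"wz":0.98,"grip":0},{"tx":0.66,"ty":0.96,"tz":0,"wx":0,"wy":0,"wz":0.98,"grip":0},{"tx":0.66,"ty":0.96,"tz":0,"wx":0,"wy":0,"wz":0.98,"grip":0},{"tx":0.66,"ty":0.96,"tz":0,"wx":0,"wy":0,"wz":0.98,"grip":0},{"tx":0.66,"ty":0.96,"tz":0,"wx":0,"wy":0,"wz":0.98,"grip":0},{"tx":0.66,"ty":0.96,"tz":0,"wx":0,"wy":0,"wz":0.98,"grip":0}]'
python3 -m handwheel '[{"tx":0.66,"ty":0.96,"tz":0,"wx":0,"wy":0,"wz":0.98,"grip":0},{"tx":0.66,"ty":0.96,"tz":0,"wx":0,"wy":0,"wz":0.2,"grip":0},{"tx":0.66,"ty":0.96,"tz":0,"wx":0,"wy":0,"wz":0,"grip":0},{"tx":0.66,"ty":0.96,"tz":0,"wx":0,"wy":0,"wz":0,"grip":0},{"tx":0.66,"ty":0.96,"tz":0,"wx":0,"wy":0,"wz":0,"grip":0},{"tx":0.66,"ty":0.96,"tz":0,"wx":0,"wy":0,"wz":0,"grip":0},{"tx":0.66,"ty":0.96,"tz":0,"wx":0,"wy":0,"wz":0,"grip":0},{"tx":0.5,"ty":0.8,"tz":0,"wx":0,"wy":0,"wz":0,"grip":0},{"tx":0,"ty":0,"tz":0,"wx":0,"wy":0,"wz":0,"grip":0}]'
python3 -c "
from h import *
st()"
```

```text
t: 2.75
tcp_pos: [0.4162, -0.1439, 0.2823]
orientation: [0.06, 0.998, -0.0, 0.0]
wrist_force: [0.8, -1.0, 0.6]
finger_gap: 0.0853
finger_force: 0.0
t: 3.88
tcp_pos: [0.5186, 0.0066, 0.2819]
orientation: [-0.021, 1.0, -0.0, -0.0]
wrist_force: [-0.9, -0.2, -1.0]
finger_gap: 0.0852
finger_force: 0.0
t 3.88 tcp [518.6   6.6 281.9] rack [-75.7  32. ] yaw_y 92.4 z [-0.001 -0.    -1.   ] F [-0.9 -0.2 -1. ] gap 85.2 0.0 j [ 0.01  0.03  0.19  1.74 -0.   -0.03]
```

```bash
python3 -m handwheel '[{"tx":0.75,"ty":0.99,"tz":0,"wx":0,"wy":0,"wz":0,"grip":0},{"tx":0.75,"ty":0.99,"tz":0,"wx":0,"wy":0,"wz":0,"grip":0},{"tx":0.75,"ty":0.99,"tz":0,"wx":0,"wy":0,"wz":0,"grip":0},{"tx":0.75,"ty":0.99,"tz":0,"wx":0,"wy":0,"wz":0,"grip":0},{"tx":0,"ty":0,"tz":0,"wx":0,"wy":0,"wz":0,"grip":0},{"tx":0,"ty":0,"tz":-0.8,"wx":0,"wy":0,"wz":0,"grip":0},{"tx":0,"ty":0,"tz":-0.8,"wx":0,"wy":0,"wz":0,"grip":0},{"tx":0,"ty":0,"tz":0,"wx":0,"wy":0,"wz":0,"grip":0}]'
python3 - <<'E'
from h import *
st(); c=cam("wrist"); cv2.imwrite("pics/w2.png",c["image"][:,:,::-1])
print(proj(c,np.array([[.578,.0853,.206],[.5933,.0451,.162],[.5858,.2268,.176]])))
E
```

```text
t: 4.88
tcp_pos: [0.5774, 0.0839, 0.2496]
orientation: [-0.019, 1.0, -0.0, -0.001]
wrist_force: [-0.0, -0.8, 1.0]
finger_gap: 0.0854
finger_force: 0.0
t 4.88 tcp [577.4  83.9 249.6] rack [-14.  107.1] yaw_y 92.2 z [-0.002 -0.    -1.   ] F [-0.  -0.8  1. ] gap 85.4 0.0 j [ 0.14  0.17  0.29  1.69 -0.    0.11]
[[325.07292422 282.15374384]
 [263.35917455 274.91915531]
 [545.97176263 281.73459297]]
```

View pics/w2.png

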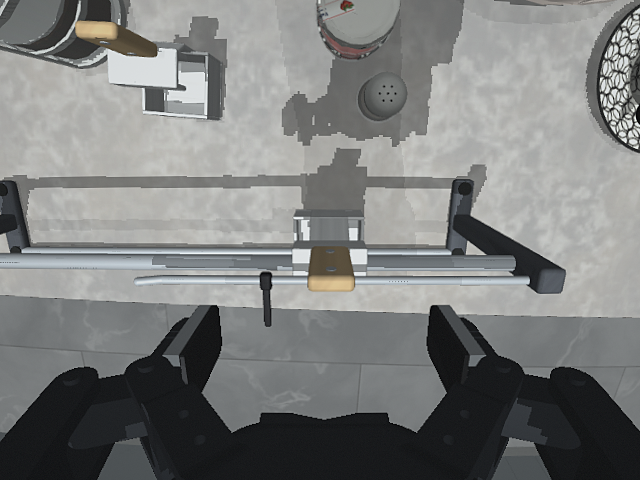

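The wrist view shows the old tab's top face at (331.5,283), the clip at (266,280) with its flag tip at (267.5,325), and the tall post top at (547,281). Projection and sight agree within a few pixels.

Run:
```python
from h import *
c=cam("wrist"); print(-c["R"].T@c["t"])
for n,p,z in (("tab",(331.5,283),.206),("clip",(266,281),.162),("flagtip",(267.5,325),.162),("post",(547,281),.176),("kTip",(136,281),.166),("kEnd",(528,280),.162)):
    w=onz(c,p,z)*1000; print(n,w.round(1),rk(w).round(1))
```

```text
[0.50303232 0.08215666 0.38214495]
tab [579.1  89.  206. ] [-12.1 112. ]
clip [598.4  46.8 162. ] [ 5.6 69.2]
flagtip [631.7  47.5 162. ] [38.9 68.5]
post [586.1 228.3 176. ] [2.00e-01 2.51e+02]
kTip [600.5 -39.9 166. ] [  4.4 -17.6]
kEnd [591.4 224.4 162. ] [  5.4 246.9]
```

```bash
python3 -m handwheel '[{"tx":0.05,"ty":0.15,"tz":-0.75,"wx":0,"wy":0,"wz":0,"grip":0},{"tx":0,"ty":0,"tz":-0.75,"wx":0,"wy":0,"wz":0,"grip":0},{"tx":0,"ty":0,"tz":-0.75,"wx":0,"wy":0,"wz":0,"grip":0},{"tx":0,"ty":0,"tz":-0.65,"wx":0,"wy":0,"wz":0,"grip":0},{"tx":0,"ty":0,"tz":0,"wx":0,"wy":0,"wz":0,"grip":0.3},{"tx":0,"ty":0,"tz":0,"wx":0,"wy":0,"wz":0,"grip":1},{"tx":0,"ty":0,"tz":0,"wx":0,"wy":0,"wz":0,"grip":1},{"tx":0,"ty":0,"tz":0,"wx":0,"wy":0,"wz":0,"grip":1},{"tx":0,"ty":0,"tz":0,"wx":0,"wy":0,"wz":0,"grip":1},{"tx":0,"ty":0,"tz":0,"wx":0,"wy":0,"wz":0,"grip":1}]'
python3 -c "
from h import *
st()"
```

```text
t: 6.22
tcp_pos: [0.5795, 0.088, 0.1931]
orientation: [-0.02, 1.0, 0.0, 0.001]
wrist_force: [-0.8, -0.6, 6.6]
finger_gap: 0.0247
finger_force: 59.1
t 6.22 tcp [579.5  88.  193.1] rack [-11.7 111. ] yaw_y 92.3 z [ 0.001  0.    -1.   ] F [-0.8 -0.6  6.6] gap 24.7 59.1 j [ 0.15  0.16  0.16  1.57 -0.    0.11]
```

```bash
python3 -m handwheel '[{"tx":-0.02,"ty":0.5,"tz":0,"wx":0,"wy":0,"wz":0,"grip":1},{"tx":-0.03,"ty":0.8,"tz":0,"wx":0,"wy":0,"wz":0,"grip":1},{"tx":-0.03,"ty":0.8,"tz":0,"wx":0,"wy":0,"wz":0,"grip":1},{"tx":-0.03,"ty":0.8,"tz":0,"wx":0,"wy":0,"wz":0,"grip":1},{"tx":-0.03,"ty":0.8,"tz":0,"wx":0,"wy":0,"wz":0,"grip":1},{"tx":-0.03,"ty":0.7,"tz":0,"wx":0,"wy":0,"wz":0,"grip":1},{"tx":0,"ty":0.2,"tz":0,"wx":0,"wy":0,"wz":0,"grip":1},{"tx":0,"ty":0,"tz":0,"wx":0,"wy":0,"wz":0,"grip":1}]'
python3 -c "
from h import *
st()"
```

```text
t: 7.22
tcp_pos: [0.5762, 0.1806, 0.1931]
orientation: [-0.02, 1.0, 0.0, 0.001]
wrist_force: [-0.2, 1.9, 4.8]
finger_gap: 0.0249
finger_force: 59.3
t 7.22 tcp [576.2 180.6 193.1] rack [-11.5 203.7] yaw_y 92.3 z [ 0.001  0.001 -1.   ] F [-0.2  1.9  4.8] gap 24.9 59.3 j [0.3  0.2  0.21 1.58 0.   0.26]
```

About 8 mm remains. I'll advance in small steps and watch the force.

```bash
python3 -m handwheel '[{"tx":-0.01,"ty":0.15,"tz":0,"wx":0,"wy":0,"wz":0,"grip":1},{"tx":-0.01,"ty":0.15,"tz":0,"wx":0,"wy":0,"wz":0,"grip":1},{"tx":0,"ty":0,"tz":0,"wx":0,"wy":0,"wz":0,"grip":1}]'
python3 -c "
from h import *
st()"
python3 -m handwheel '[{"tx":0,"ty":0.1,"tz":0,"wx":0,"wy":0,"wz":0,"grip":1},{"tx":0,"ty":0,"tz":0,"wx":0,"wy":0,"wz":0,"grip":1}]'
python3 -c "
from h import *
st()"
```

```text
t: 7.6
tcp_pos: [0.5758, 0.186, 0.1931]
orientation: [-0.02, 1.0, 0.0, 0.001]
wrist_force: [0.5, -1.1, 6.1]
finger_gap: 0.0242
finger_force: 59.3
t 7.6 tcp [575.8 186.  193.1] rack [-11.6 209.1] yaw_y 92.3 z [ 0.002  0.    -1.   ] F [ 0.5 -1.1  6.1] gap 24.2 59.3 j [ 0.31  0.21  0.21  1.58 -0.    0.27]
t: 7.85
tcp_pos: [0.5759, 0.1879, 0.1931]
orientation: [-0.02, 1.0, -0.0, 0.001]
wrist_force: [-0.1, -1.4, 5.0]
finger_gap: 0.0244
finger_force: 59.3
t 7.85 tcp [575.9 187.9 193.1] rack [-11.6 211. ] yaw_y 92.3 z [ 0.002 -0.    -1.   ] F [-0.1 -1.4  5. ] gap 24.4 59.3 j [ 0.32  0.21  0.22  1.58 -0.    0.28]
```

```bash
python3 -m handwheel '[{"tx":0,"ty":0.1,"tz":0,"wx":0,"wy":0,"wz":0,"grip":1},{"tx":0,"ty":0,"tz":0,"wx":0,"wy":0,"wz":0,"grip":1}]'
python3 -m handwheel '[{"tx":0,"ty":0.1,"tz":0,"wx":0,"wy":0,"wz":0,"grip":1},{"tx":0,"ty":0,"tz":0,"wx":0,"wy":0,"wz":0,"grip":1}]'
python3 -c "
from h import *
st()"
```

```text
t: 8.1
tcp_pos: [0.5758, 0.1899, 0.1931]
orientation: [-0.02, 1.0, -0.0, 0.001]
wrist_force: [-0.3, -2.3, 6.1]
finger_gap: 0.0248
finger_force: 59.3
t: 8.35
tcp_pos: [0.5758, 0.1918, 0.1931]
orientation: [-0.02, 1.0, -0.0, 0.001]
wrist_force: [0.1, -1.8, 4.8]
finger_gap: 0.0248
finger_force: 59.3
t 8.35 tcp [575.8 191.8 193.1] rack [-11.4 214.9] yaw_y 92.3 z [ 0.001 -0.    -1.   ] F [ 0.1 -1.8  4.8] gap 24.8 59.3 j [ 0.32  0.21  0.22  1.58 -0.    0.28]
```

```bash
python3 -m handwheel '[{"tx":0,"ty":0.1,"tz":0,"wx":0,"wy":0,"wz":0,"grip":1},{"tx":0,"ty":0,"tz":0,"wx":0,"wy":0,"wz":0,"grip":1}]'
python3 - <<'E'
from h import *
st(); print(ctrl.get_obs()["ft_torque"])
t,s,w=cam("top"),cam("side"),cam("wrist")
a=cv2.resize(s["image"][250:370,220:340,::-1],None,fx=3.3,fy=3.3,interpolation=cv2.INTER_CUBIC)
b=w["image"][180:360,240:640,::-1]
cv2.imwrite("pics/mix.png",np.hstack([a,cv2.copyMakeBorder(b,0,a.shape[0]-180,0,0,cv2.BORDER_CONSTANT)]))
E
```

```text
t: 8.6
tcp_pos: [0.5759, 0.1928, 0.1932]
orientation: [-0.019, 1.0, -0.001, 0.001]
wrist_force: [-0.1, -5.5, 7.0]
finger_gap: 0.0247
finger_force: 59.5
t 8.6 tcp [575.9 192.8 193.2] rack [-11.3 215.9] yaw_y 92.2 z [ 0.002 -0.002 -1.   ] F [-0.1 -5.5  7. ] gap 24.7 59.5 j [ 0.32  0.21  0.22  1.58 -0.    0.29]
[-1.80639122 -0.03468163 -0.03980548]
```

View pics/mix.png

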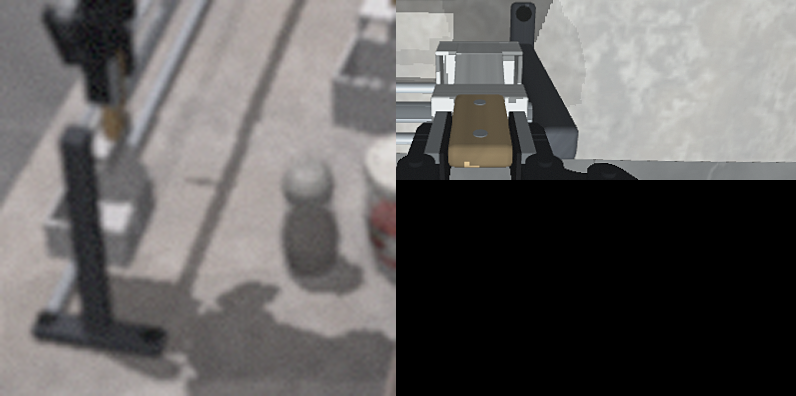

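The gripper holds the tab at crop (480,155). The basket rim spans crop x 437–525, so it is upright, and its right side meets the dark post. I'll check the spacing numerically.

Run:
```python
from h import *
c=cam("wrist")
f=lambda p:(p[0]-396+240,p[1]+180)
for n,p,z in (("tab",(480.5,150),.206),("postR",(577,130),.176),("postL",(552,157),.176),("basketR",(525,45),.045),("basketL",(437,45),.045),("postbaseR",(535,3),.012),("postbaseL",(511,3),.012)):
    w=onz(c,f(p),z)*1000; print(n,w.round(1),rk(w).round(1))
im=c["image"][180:360:1,330:450]; g=cv2.cvtColor(im,cv2.COLOR_RGB2GRAY)
for v in (125,135,145,152): print(v+180, g[v,::3].tolist())
```

```text
tab [571.9 193.7 206. ] [-15.3 216.9]
postR [577.7 238.8 176. ] [ -7.8 261.8]
postL [592.4 228.6 176. ] [  6.6 251. ]
basketR [570.6 229.4  45. ] [-15.2 252.7]
basketL [573.3 158.3  45. ] [-15.2 181.5]
postbaseR [540.7 239.9  12. ] [-44.7 264.3]
postbaseL [541.5 218.9  12. ] [-44.7 243.3]
305 [83, 85, 86, 85, 85, 84, 83, 89, 19, 27, 78, 80, 79, 81, 60, 28, 27, 27, 34, 41, 39, 40, 41, 42, 40, 42, 41, 41, 40, 40, 145, 192, 189, 194, 189, 191, 189, 189, 191, 194]
315 [97, 84, 86, 86, 86, 84, 85, 82, 47, 22, 21, 83, 80, 81, 81, 62, 29, 34, 31, 31, 78, 104, 103, 99, 102, 98, 96, 94, 96, 96, 77, 194, 184, 186, 186, 188, 194, 196, 194, 197]
325 [94, 97, 98, 97, 96, 97, 95, 93, 83, 16, 24, 15, 81, 79, 81, 81, 58, 27, 29, 30, 28, 24, 99, 96, 96, 98, 97, 98, 94, 90, 71, 184, 185, 185, 190, 189, 191, 187, 186, 185]
332 [126, 127, 127, 127, 125, 125, 124, 123, 118, 20, 22, 27, 83, 81, 82, 83, 90, 24, 29, 27, 27, 29, 60, 98, 97, 98, 94, 92, 94, 87, 149, 185, 183, 185, 188, 188, 184, 186, 186, 183]
```

The near view puts the post centre at y ≈ 253 in my frame and the tab at 217. The contact force and torque agree, so the old caddy is home. I'll press slightly, release, and go over the new caddy.

```bash
python3 -m handwheel '[{"tx":0,"ty":0.05,"tz":0,"wx":0,"wy":0,"wz":0,"grip":1},{"tx":0,"ty":0,"tz":0,"wx":0,"wy":0,"wz":0,"grip":1}]'
python3 -m handwheel '[{"tx":0,"ty":0,"tz":0,"wx":0,"wy":0,"wz":0,"grip":0.5},{"tx":0,"ty":0,"tz":0,"wx":0,"wy":0,"wz":0,"grip":0.5},{"tx":0,"ty":0,"tz":0.5,"wx":0,"wy":0,"wz":0,"grip":0.5},{"tx":0,"ty":0,"tz":1,"wx":0,"wy":0,"wz":0,"grip":0.5},{"tx":0,"ty":0,"tz":1,"wx":0,"wy":0,"wz":0,"grip":0.5},{"tx":0,"ty":0,"tz":1,"wx":0,"wy":0,"wz":0,"grip":0.5},{"tx":0,"ty":0,"tz":0,"wx":0,"wy":0,"wz":0,"grip":0}]'
python3 - <<'E'
from h import *
st(); c=cam("wrist"); cv2.imwrite("pics/w3.png",c["image"][180:360,:,::-1])
E
python3 -m handwheel '[{"tx":-0.49,"ty":-0.94,"tz":0,"wx":0,"wy":0,"wz":-0.6,"grip":0},{"tx":-0.49,"ty":-0.94,"tz":0,"wx":0,"wy":0,"wz":0,"grip":0},{"tx":-0.49,"ty":-0.94,"tz":0,"wx":0,"wy":0,"wz":0,"grip":0},{"tx":-0.49,"ty":-0.94,"tz":0,"wx":0,"wy":0,"wz":0,"grip":0},{"tx":-0.49,"ty":-0.94,"tz":0,"wx":0,"wy":0,"wz":0,"grip":0},{"tx":-0.49,"ty":-0.94,"tz":0,"wx":0,"wy":0,"wz":0,"grip":0},{"tx":-0.49,"ty":-0.94,"tz":0,"wx":0,"wy":0,"wz":0,"grip":0},{"tx":-0.49,"ty":-0.94,"tz":0,"wx":0,"wy":0,"wz":0,"grip":0},{"tx":-0.49,"ty":-0.94,"tz":0,"wx":0,"wy":0,"wz":0,"grip":0},{"tx":-0.49,"ty":-0.94,"tz":0,"wx":0,"wy":0,"wz":0,"grip":0},{"tx":-0.49,"ty":-0.94,"tz":0,"wx":0,"wy":0,"wz":0,"grip":0},{"tx":-0.49,"ty":-0.94,"tz":0,"wx":0,"wy":0,"wz":0,"grip":0},{"tx":-0.49,"ty":-0.94,"tz":0,"wx":0,"wy":0,"wz":0,"grip":0},{"tx":0,"ty":0,"tz":0,"wx":0,"wy":0,"wz":0,"grip":0}]'
python3 - <<'E'
from h import *
st(); c=cam("wrist"); b=c["image"][:,:,::-1]
cv2.imwrite("pics/w4.png",np.vstack([cv2.imread("pics/w3.png"),b[0:400]]))
E
```

```text
t: 9.05
tcp_pos: [0.5759, 0.1932, 0.1933]
orientation: [-0.019, 1.0, -0.002, 0.001]
wrist_force: [0.3, -9.3, 8.0]
finger_gap: 0.0246
finger_force: 59.6
t: 9.93
tcp_pos: [0.576, 0.1953, 0.2642]
orientation: [-0.02, 1.0, 0.001, 0.001]
wrist_force: [-0.4, -0.2, 0.0]
finger_gap: 0.0592
finger_force: 0.0
t 9.93 tcp [576.  195.3 264.2] rack [-11.1 218.4] yaw_y 92.3 z [ 0.003  0.001 -1.   ] F [-0.4 -0.2  0. ] gap 59.2 0.0 j [0.33 0.24 0.39 1.72 0.   0.29]
t: 11.72
tcp_pos: [0.4474, -0.0507, 0.2626]
orientation: [0.023, 1.0, -0.0, 0.0]
wrist_force: [0.7, -0.1, 0.6]
finger_gap: 0.0854
finger_force: 0.0
t 11.72 tcp [447.4 -50.7 262.6] rack [-149.1  -22.5] yaw_y 87.4 z [ 0.001 -0.    -1.   ] F [ 0.7 -0.1  0.6] gap 85.4 0.0 j [-0.11 -0.14 -0.01  1.7  -0.   -0.07]
```

View pics/w4.png

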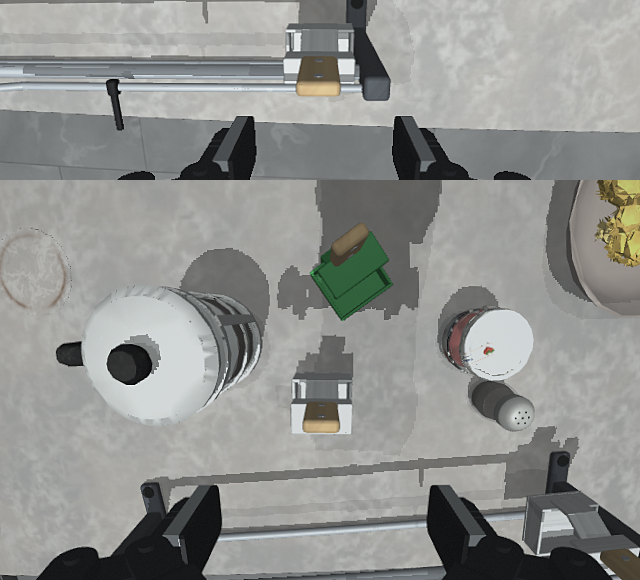

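The upper strip shows the old caddy against the post, with its tab top at (318.5,268) in full-image coordinates and the post top at (377,269). In the lower view the new tab top is at (321.5,246) and square to the gripper.

Run:
```python
from h import *
c=cam("wrist")
w=onz(c,(321.5,246),.161)*1000; print(w.round(1))
for p in ((291,252),(352,253),(292,196),(352,195)): print((onz(c,p,.100)*1000).round(1))
# spacing old tab-post from earlier pose: use same R, shifted camera
d=dict(c); cp=-c["R"].T@c["t"]; 
from scipy.spatial.transform import Rotation as Q
rot=Q.from_euler("z",4.9,degrees=True).as_matrix()
off=rot@(cp-np.array([.4474,-.0507,.2626])); d["R"]=c["R"]@rot.T; d["t"]=-d["R"]@(off+np.array([.576,.1953,.2642]))
for p,z in (((318.5,269),.206),((377,269),.176),((113,264),.162),((120,307),.162)): 
    w=onz(d,p,z)*1000; print(w.round(1),rk(w).round(1))
```

```text
[446.7 -51.  161. ]
[470.2 -79.1 100. ]
[473.6 -26.1 100. ]
[421.4 -74.7 100. ]
[422.8 -24.9 100. ]
[575.3 193.6 206. ] [-11.9 216.7]
[585.5 232.1 176. ] [-2.000e-01  2.548e+02]
[594.9  46.6 162. ] [ 2.  69.1]
[629.   47.1 162. ] [36.1 68.2]
```

Old tab to post measures 38 mm against the 39 expected, so the old caddy is home. Now I'll grip the new tab and lift it.

```bash
python3 -m handwheel '[{"tx":0,"ty":0,"tz":-0.98,"wx":0,"wy":0,"wz":-0.1,"grip":0},{"tx":0,"ty":0,"tz":-0.98,"wx":0,"wy":0,"wz":0,"grip":0},{"tx":0,"ty":0,"tz":-0.98,"wx":0,"wy":0,"wz":0,"grip":0},{"tx":0,"ty":0,"tz":-0.98,"wx":0,"wy":0,"wz":0,"grip":0},{"tx":0,"ty":0,"tz":-0.98,"wx":0,"wy":0,"wz":0,"grip":0},{"tx":0,"ty":0,"tz":-0.98,"wx":0,"wy":0,"wz":0,"grip":0},{"tx":0,"ty":0,"tz":0,"wx":0,"wy":0,"wz":0,"grip":0.4},{"tx":0,"ty":0,"tz":0,"wx":0,"wy":0,"wz":0,"grip":0.7},{"tx":0,"ty":0,"tz":0,"wx":0,"wy":0,"wz":0,"grip":1},{"tx":0,"ty":0,"tz":0,"wx":0,"wy":0,"wz":0,"grip":1},{"tx":0,"ty":0,"tz":0,"wx":0,"wy":0,"wz":0,"grip":1},{"tx":0,"ty":0,"tz":0,"wx":0,"wy":0,"wz":0,"grip":1}]'
python3 -c "
from h import *
st()"
python3 -m handwheel '[{"tx":0,"ty":0,"tz":0.4,"wx":0,"wy":0,"wz":0,"grip":1},{"tx":0,"ty":0,"tz":0.9,"wx":0,"wy":0,"wz":0,"grip":1},{"tx":0,"ty":0,"tz":0.9,"wx":0,"wy":0,"wz":0,"grip":1},{"tx":0,"ty":0,"tz":0.9,"wx":0,"wy":0,"wz":0.3,"grip":1},{"tx":0.5,"ty":0,"tz":0.6,"wx":0,"wy":0,"wz":0.4,"grip":1},{"tx":0.5,"ty":0,"tz":0,"wx":0,"wy":0,"wz":0,"grip":1},{"tx":0,"ty":0,"tz":0,"wx":0,"wy":0,"wz":0,"grip":1}]'
python3 - <<'E'
from h import *
st()
for n in ("wrist","side"):
    c=cam(n); cv2.imwrite(f"pics/{n}5.png",c["image"][:,:,::-1])
a=cv2.imread("pics/wrist5.png")[60:360,120:520]; b=cv2.resize(cv2.imread("pics/side5.png")[180:330,240:440],None,fx=2,fy=2,interpolation=cv2.INTER_CUBIC)
cv2.imwrite("pics/mix5.png",np.hstack([a,b]))
E
```

```text
t: 13.32
tcp_pos: [0.4485, -0.0497, 0.1455]
orientation: [0.029, 1.0, -0.0, 0.001]
wrist_force: [-0.2, -1.5, 4.8]
finger_gap: 0.025
finger_force: 60.1
t 13.32 tcp [448.5 -49.7 145.5] rack [-148.   -21.5] yaw_y 86.7 z [ 0.001 -0.001 -1.   ] F [-0.2 -1.5  4.8] gap 25.0 60.1 j [-0.11 -0.17 -0.26  1.48 -0.   -0.05]
t: 14.2
tcp_pos: [0.4685, -0.0494, 0.2183]
orientation: [-0.019, 1.0, 0.0, -0.0]
wrist_force: [-0.3, 0.4, -2.7]
finger_gap: 0.0248
finger_force: 59.2
t 14.2 tcp [468.5 -49.4 218.3] rack [-128.  -22.] yaw_y 92.2 z [-0.001  0.    -1.   ] F [-0.3  0.4 -2.7] gap 24.8 59.2 j [-0.11 -0.11 -0.06  1.62  0.   -0.14]
```

View pics/mix5.png

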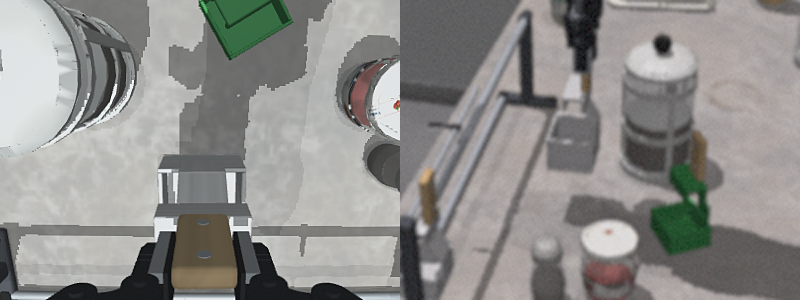

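The caddy hangs upright in the grip, lifted 73 mm. That leaves about 12 mm between the lip and the rail top, and 15 mm between the rim and the rail underside. Next I'll move it over the rail.

```bash
python3 -m handwheel '[{"tx":0.4,"ty":-0.6,"tz":0,"wx":0,"wy":0,"wz":0,"grip":1},{"tx":0.8,"ty":-0.6,"tz":0,"wx":0,"wy":0,"wz":0,"grip":1},{"tx":0.8,"ty":-0.6,"tz":0,"wx":0,"wy":0,"wz":0,"grip":1},{"tx":0.8,"ty":-0.6,"tz":0,"wx":0,"wy":0,"wz":0,"grip":1},{"tx":0.8,"ty":-0.5,"tz":0,"wx":0,"wy":0,"wz":0,"grip":1},{"tx":0.8,"ty":0,"tz":0,"wx":0,"wy":0,"wz":0,"grip":1},{"tx":0.6,"ty":0,"tz":0,"wx":0,"wy":0,"wz":0,"grip":1},{"tx":0.5,"ty":0,"tz":0,"wx":0,"wy":0,"wz":0,"grip":1},{"tx":0.5,"ty":0,"tz":0,"wx":0,"wy":0,"wz":0,"grip":1},{"tx":0,"ty":0,"tz":0,"wx":0,"wy":0,"wz":0,"grip":1}]'
python3 - <<'E'
from h import *
st()
for n in ("wrist","side"):
    c=cam(n); cv2.imwrite(f"pics/{n}6.png",c["image"][:,:,::-1])
a=cv2.imread("pics/wrist6.png")[60:360,120:520]; b=cv2.resize(cv2.imread("pics/side6.png")[150:270,240:400],None,fx=2.5,fy=2.5,interpolation=cv2.INTER_CUBIC)
cv2.imwrite("pics/mix6.png",np.hstack([a,b]))
E
```

```text
t: 15.55
tcp_pos: [0.5885, -0.1073, 0.2184]
orientation: [-0.02, 1.0, 0.0, -0.0]
wrist_force: [-0.2, 1.0, -2.5]
finger_gap: 0.0247
finger_force: 59.3
t 15.55 tcp [ 588.5 -107.3  218.4] rack [-10.2 -84.5] yaw_y 92.3 z [-0.  0. -1.] F [-0.2  1.  -2.5] gap 24.7 59.3 j [-0.18  0.2   0.25  1.63 -0.   -0.22]
```

View pics/mix6.png

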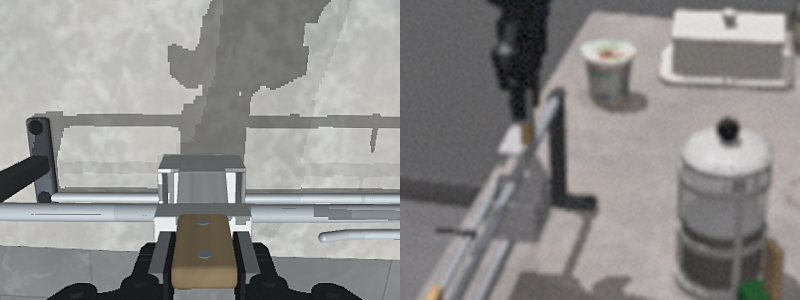

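The rail runs between the hook and the basket with no contact, and the keeper tip at crop (320,238) is well clear. Now I'll lower it.

```bash
python3 -m handwheel '[{"tx":0,"ty":0,"tz":-0.4,"wx":0,"wy":0,"wz":0,"grip":1},{"tx":0,"ty":0,"tz":-0.4,"wx":0,"wy":0,"wz":0,"grip":1},{"tx":0,"ty":0,"tz":-0.35,"wx":0,"wy":0,"wz":0,"grip":1},{"tx":0,"ty":0,"tz":0,"wx":0,"wy":0,"wz":0,"grip":1}]'
python3 -c "
from h import *
st();print(ctrl.get_obs()['ft_torque'])"
python3 -m handwheel '[{"tx":0,"ty":0,"tz":-0.1,"wx":0,"wy":0,"wz":0,"grip":1},{"tx":0,"ty":0,"tz":-0.1,"wx":0,"wy":0,"wz":0,"grip":1},{"tx":0,"ty":0,"tz":0,"wx":0,"wy":0,"wz":0,"grip":1}]'
python3 -c "
from h import *
st();print(ctrl.get_obs()['ft_torque'])"
```

```text
t: 16.15
tcp_pos: [0.5876, -0.1074, 0.1948]
orientation: [-0.02, 1.0, 0.0, -0.001]
wrist_force: [0.8, -0.4, -1.9]
finger_gap: 0.0247
finger_force: 59.3
t 16.15 tcp [ 587.6 -107.4  194.8] rack [-11.1 -84.5] yaw_y 92.3 z [-0.001  0.    -1.   ] F [ 0.8 -0.4 -1.9] gap 24.7 59.3 j [-0.18  0.19  0.2   1.58 -0.   -0.22]
[-0.07608262  0.0231151   0.0173074 ]
t: 16.52
tcp_pos: [0.5881, -0.1074, 0.1916]
orientation: [-0.02, 1.0, 0.0, -0.0]
wrist_force: [0.6, 0.6, -1.8]
finger_gap: 0.0245
finger_force: 59.3
t 16.52 tcp [ 588.1 -107.4  191.6] rack [-10.7 -84.5] yaw_y 92.3 z [-0.  0. -1.] F [ 0.6  0.6 -1.8] gap 24.5 59.3 j [-0.18  0.19  0.19  1.57  0.   -0.22]
[-0.03597916 -0.00221878 -0.05598041]
```

```bash
python3 -m handwheel '[{"tx":0,"ty":0,"tz":-0.06,"wx":0,"wy":0,"wz":0,"grip":1},{"tx":0,"ty":0,"tz":0,"wx":0,"wy":0,"wz":0,"grip":1}]'
python3 -m handwheel '[{"tx":0,"ty":0,"tz":-0.06,"wx":0,"wy":0,"wz":0,"grip":1},{"tx":0,"ty":0,"tz":0,"wx":0,"wy":0,"wz":0,"grip":1}]'
```

```text
t: 16.77
tcp_pos: [0.5881, -0.1075, 0.1906]
orientation: [-0.02, 1.0, -0.0, 0.0]
wrist_force: [-0.3, -0.7, -1.6]
finger_gap: 0.0243
finger_force: 59.5
t: 17.02
tcp_pos: [0.5882, -0.1075, 0.1903]
orientation: [-0.02, 1.0, -0.0, 0.001]
wrist_force: [-1.9, -0.8, 4.3]
finger_gap: 0.0245
finger_force: 60.0
```

Seated (Fz changed by +6 N). Now the slide under the keeper, with a force check partway.

```bash
python3 -m handwheel '[{"tx":-0.02,"ty":0.4,"tz":0.02,"wx":0,"wy":0,"wz":0,"grip":1},{"tx":-0.03,"ty":0.7,"tz":0,"wx":0,"wy":0,"wz":0,"grip":1},{"tx":-0.03,"ty":0.7,"tz":0,"wx":0,"wy":0,"wz":0,"grip":1},{"tx":-0.03,"ty":0.7,"tz":0,"wx":0,"wy":0,"wz":0,"grip":1},{"tx":0,"ty":0,"tz":0,"wx":0,"wy":0,"wz":0,"grip":1}]'
python3 -m handwheel '[{"tx":-0.03,"ty":0.7,"tz":0,"wx":0,"wy":0,"wz":0,"grip":1},{"tx":-0.03,"ty":0.8,"tz":0,"wx":0,"wy":0,"wz":0,"grip":1},{"tx":-0.03,"ty":0.8,"tz":0,"wx":0,"wy":0,"wz":0,"grip":1},{"tx":-0.03,"ty":0.8,"tz":0,"wx":0,"wy":0,"wz":0,"grip":1},{"tx":-0.03,"ty":0.8,"tz":0,"wx":0,"wy":0,"wz":0,"grip":1},{"tx":-0.03,"ty":0.8,"tz":0,"wx":0,"wy":0,"wz":0,"grip":1},{"tx":0,"ty":0,"tz":0,"wx":0,"wy":0,"wz":0,"grip":1},{"tx":0,"ty":0,"tz":0,"wx":0,"wy":0,"wz":0,"grip":1}]'
python3 - <<'E'
from h import *
st(); c=cam("wrist"); cv2.imwrite("pics/w7.png",c["image"][60:480,:,::-1])
E
```

```text
t: 17.65
tcp_pos: [0.586, -0.0555, 0.1902]
orientation: [-0.021, 1.0, 0.001, 0.0]
wrist_force: [0.1, 2.6, 5.2]
finger_gap: 0.0248
finger_force: 60.1
t: 18.65
tcp_pos: [0.5824, 0.0378, 0.1902]
orientation: [-0.02, 1.0, 0.001, 0.0]
wrist_force: [0.3, 2.1, 5.9]
finger_gap: 0.0244
finger_force: 60.2
t 18.65 tcp [582.4  37.8 190.2] rack [-10.8  60.8] yaw_y 92.3 z [ 0.001  0.002 -1.   ] F [0.3 2.1 5.9] gap 24.4 60.2 j [0.06 0.15 0.15 1.56 0.   0.02]
```

View pics/w7.png

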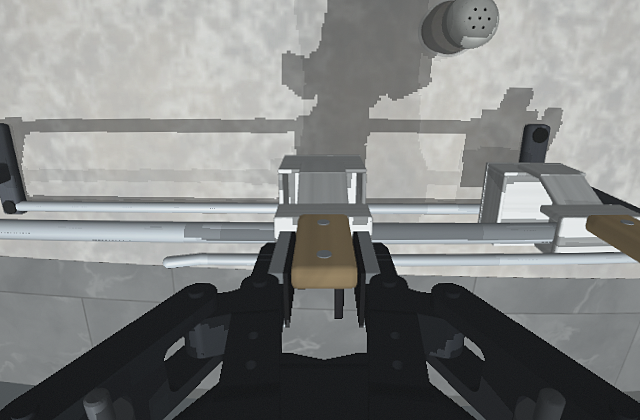

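The wrist view shows the flag behind the tab at u = 339 (full v 350–378). The tab's top centre is at (325,330).

Run:
```python
from h import *
c=cam("wrist")
for p,z in (((339,377),.162),((339.5,352),.162),((325.5,328),.206),((324,282),.16)):
    w=onz(c,p,z)*1000; print(w.round(1),rk(w).round(1))
```

```text
[631.3  48.5 162. ] [38.5 69.6]
[615.7  48.  162. ] [22.9 69.6]
[575.8  38.8 206. ] [-17.3  62. ]
[577.3  38.4 160. ] [-15.8  61.5]
```

Tab 61.8 against clip 69.6 by the same camera, so move +7.8 mm. Then I'll re-measure.

```bash
python3 -m handwheel '[{"tx":-0.01,"ty":0.2,"tz":0,"wx":0,"wy":0,"wz":0,"grip":1},{"tx":-0.01,"ty":0.18,"tz":0.02,"wx":0,"wy":0,"wz":0,"grip":1},{"tx":0,"ty":0,"tz":0.01,"wx":0,"wy":0,"wz":0,"grip":1},{"tx":0,"ty":0,"tz":0,"wx":0,"wy":0,"wz":0,"grip":1}]'
python3 - <<'E'
from h import *
st(); c=cam("wrist"); g=cv2.cvtColor(c["image"],cv2.COLOR_RGB2GRAY)
for v in (355,365,372): 
    r=g[v,300:350]; print(v,r.tolist())
r=c["image"][325,280:370].astype(int); m=np.where(r[:,0]-r[:,2]>30)[0]+280; print("tab cols",m.min(),m.max())
E
```

```text
t: 19.25
tcp_pos: [0.5819, 0.0447, 0.1903]
orientation: [-0.02, 1.0, 0.0, 0.0]
wrist_force: [0.7, 1.9, 3.6]
finger_gap: 0.0245
finger_force: 60.0
t 19.25 tcp [581.9  44.7 190.3] rack [-11.   67.7] yaw_y 92.3 z [ 0.     0.001 -1.   ] F [0.7 1.9 3.6] gap 24.5 60.0 j [0.08 0.15 0.15 1.57 0.   0.04]
355 [133, 131, 132, 130, 130, 130, 130, 132, 131, 131, 131, 132, 131, 131, 130, 130, 130, 130, 130, 131, 138, 89, 36, 47, 49, 47, 46, 46, 41, 24, 122, 136, 130, 131, 130, 130, 131, 132, 132, 131, 132, 130, 130, 130, 128, 127, 127, 127, 127, 126]
365 [130, 131, 132, 131, 131, 132, 133, 132, 132, 133, 133, 132, 134, 136, 135, 136, 137, 137, 137, 139, 146, 93, 34, 46, 47, 45, 46, 44, 41, 18, 127, 141, 135, 133, 133, 134, 133, 134, 135, 133, 133, 134, 133, 133, 131, 130, 131, 129, 130, 129]
372 [135, 135, 137, 136, 137, 138, 138, 139, 139, 138, 138, 138, 138, 138, 137, 138, 138, 137, 137, 139, 147, 94, 33, 45, 45, 43, 43, 43, 38, 19, 130, 149, 148, 146, 146, 145, 143, 138, 132, 132, 132, 130, 130, 129, 129, 130, 132, 132, 132, 132]
tab cols 325 355
```

The flag is now at u = 325.5, in line with the tab centre at u ≈ 325. After a last 0.6 mm I'll release and withdraw upward.

```bash
python3 -m handwheel '[{"tx":0,"ty":0.03,"tz":0,"wx":0,"wy":0,"wz":0,"grip":1},{"tx":0,"ty":0,"tz":0,"wx":0,"wy":0,"wz":0,"grip":1},{"tx":0,"ty":0,"tz":0,"wx":0,"wy":0,"wz":0,"grip":0.6},{"tx":0,"ty":0,"tz":0,"wx":0,"wy":0,"wz":0,"grip":0.5},{"tx":0,"ty":0,"tz":0,"wx":0,"wy":0,"wz":0,"grip":0.4},{"tx":0,"ty":0,"tz":0,"wx":0,"wy":0,"wz":0,"grip":0.4},{"tx":0,"ty":0,"tz":0.4,"wx":0,"wy":0,"wz":0,"grip":0.4},{"tx":0,"ty":0,"tz":0.9,"wx":0,"wy":0,"wz":0,"grip":0.4},{"tx":0,"ty":0,"tz":0.9,"wx":0,"wy":0,"wz":0,"grip":0.4},{"tx":0,"ty":0,"tz":0.9,"wx":0,"wy":0,"wz":0,"grip":0.4},{"tx":0,"ty":0,"tz":0.5,"wx":0,"wy":0,"wz":0,"grip":0.2},{"tx":0,"ty":0,"tz":0,"wx":0,"wy":0,"wz":0,"grip":0},{"tx":0,"ty":0,"tz":0,"wx":0,"wy":0,"wz":0,"grip":0},{"tx":0,"ty":0,"tz":0,"wx":0,"wy":0,"wz":0,"grip":0},{"tx":0,"ty":0,"tz":0,"wx":0,"wy":0,"wz":0,"grip":0}]'
python3 - <<'E'
from h import *
st(); c=cam("wrist"); cv2.imwrite("pics/w8.png",c["image"][:,:,::-1])
E
```

```text
t: 21.18
tcp_pos: [0.5817, 0.0448, 0.2619]
orientation: [-0.02, 1.0, -0.0, -0.0]
wrist_force: [-0.9, 0.6, -0.5]
finger_gap: 0.0852
finger_force: 0.0
t 21.18 tcp [581.7  44.8 261.9] rack [-11.2  67.8] yaw_y 92.3 z [-0.001 -0.    -1.   ] F [-0.9  0.6 -0.5] gap 85.2 0.0 j [ 0.08  0.18  0.32  1.71 -0.    0.04]
```

View pics/w8.png

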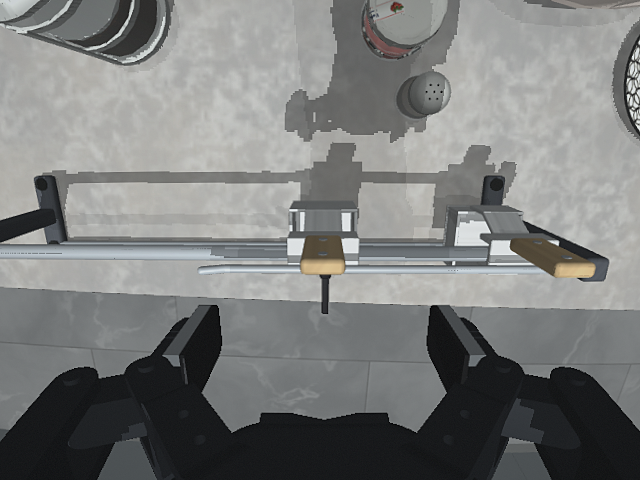

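Both caddies hang. The new tab top is centred at (323.5,269), the flag at (325,300) and the old tab by the post. Final numeric check, including whether anything is moving.

Run:
```python
from h import *
c=cam("wrist"); im=c["image"].astype(int); d=im[...,0]-im[...,2]
m=np.where(d[269,280:370]>40)[0]+280; print("tab",m.min(),m.max())
f=np.where(im[300,300:350].sum(1)<200)[0]+300; print("flag",f.min(),f.max())
o=np.where(d[269,500:620]>40)[0]+500; print("old",o.min(),o.max())
for p,z in ((((m.min()+m.max())/2,269),.206),(((f.min()+f.max())/2,300),.162),(((o.min()+o.max())/2,269),.206),((598,269),.176)):
    print(rk(onz(c,p,z)*1000).round(1))
w0=cv2.imread("pics/w8.png").astype(int)[:,:,::-1]; print("diff",np.abs(w0-im)[190:290].mean())
```

```text
tab 301 344
flag 323 327
old 555 594
[-13.   67.7]
[27.7 69.2]
[-12.6 214.2]
[ -0.8 254.6]
diff 1.65184375
```

```bash
python3 -c "
from rig import ctrl
print(ctrl.job_done())"
```

```text
the job is handed in; nothing more can be done
None
```

Job handed in at about 21 s: the old caddy is home against the tall post, the new caddy hangs under the keeper with its tab about 1.5 mm from the clip by the wrist camera, and the press, jar and shaker were not touched; I viewed 12 pictures, two over the limit of 10.

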